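# Set the bench air valve half open and lock it with its pin

## Robot

A 6-joint arm with a two-finger parallel gripper is mounted at the origin on the work surface. World frame = base frame: x ahead of the robot, y to its left, z up, the work surface at z = 0. Lengths are in mm, angles in degrees, forces in N, time in s.
With the tool pointing down it reaches from about 300 to 850 mm from the base axis. Payload 4.2 kg.
Tool frame: the origin (TCP) lies midway between the tips of the shut fingers; the grasp point (between the pads) lies 19 mm behind it; z points along the fingers, y is the line along which they close (so a half turn about z gives the same grasp; the last joint's range is limited). The gripper opens to 91 mm and grips with 3 to 60 N. Pads are 32 mm wide; open, the fingers measure 118 mm over their backs; the gripper's body (76 mm by 178 mm) begins 60 mm behind the grasp point.
Start: joints at [-1.146, 18.312, 89.639, -0, 72.044, -1.146], TCP at [575.016, 0, 213.976] pointing down, gripper open.
Joint ranges: [-177.97, 177.97], [-48.28, 115.42], [12.27, 149.76], [-77.06, 257.06], [2.81, 150.46], [-146.56, 146.56]. Speed limits (degrees/s): [147.25, 147.25, 180, 180, 180, 180].

## Interface

Orientations are given as [roll, pitch, yaw] about the fixed x, y, z axes, in that order (R = Rz(yaw) Ry(pitch) Rx(roll)).
In Python, from workcell import env gives the robot as it stands.
- The arm moves only by the tool send_rows, never from a script. Its argument "steps" is a list that holds one entry, the list of rows, each a list of 5 numbers: the shift along the tool's x, y, z scaled (see below), then the turn about the tool's z scaled (see below), then the opening, from 0 (shut) to 1 (fully open). In form: [[[dx, dy, dz, yaw, fingers], ...]]. A call has 1 to 5 rows; each row shifts and turns the commanded pose from where the row before left it, along the tool's axes as they then stand; what a row does not reach is not made up. The controller multiplies each number of a shift by 0.04 m and each number of a turn by 0.12 rad. A row lasts 1/12 s, in which the tool goes at most 41.7 mm and 7.16 degrees, less where a joint would pass 70% of its speed; a pose out of reach is approached as far as the arm can. A call with a number of a shift or a turn outside -1 to 1 is refused whole. A call with a gripper value outside its range is refused whole. The fingers move at their own pace and stop on an object; "squeeze" is the grip in N (left out, the last holds). Time passes only in rows, so rows that do not move let the fingers close. It gives the time, the measured TCP pose, the force, the opening and the grip force at its end, in the units of the state.
- env.state(): the state, without advancing time (a new reading comes with each control period).
- env.grab_frame(name): name is "scene" or "side" or "wrist"; returns a dict with "pixels" (400x640x3 uint8, red, green, blue), "depth" (400x640 float32, mm along the optical axis (not along the pixel's ray), 0 where there is no reading), "intrinsics" (3x3 intrinsics, pixels), "cam_to_world" (4x4, takes a point from camera to world coordinates). Camera axes: x right, y down, z forward; pixel columns grow to the right and rows downward; lengths in mm; the calibration is good to about 2 mm. A picture is of the moment at which its call begins.
- env.job_done(): hands the job in; it is judged then, once.
The state is a dict: "time_s": time; "qpos": joint angles; "qvel": joint speeds; "effort": joint torques, N m; "ee_pos": TCP position; "ee_rot": TCP orientation; "force": force on the tool from outside, world axes, zero at the start; "torque": the same for the moment, N m; "gripper_width": finger opening in mm; "gripper_force": force on a finger pad.
Only numpy, scipy, OpenCV 4.12 (cv2) and the standard library are available. Lean on these libraries where they do the work, as an engineer would, in place of code of your own. Each camera call takes 0.05 s, during which the arm holds its last target. There are 200 camera calls.

## Task

Turn the lever of the air valve on the sloped console to half open, so that the hole in the lever stands over the middle one of the three holes in the plate beneath it. Then take the locking pin from its block and push it fully home through lever and plate, so that its collar sits on the lever, and let go. Leave the joystick box, the dishes and the bottle where they stand.

Things in the scene. Friction and masses are not known exactly. Their poses are not given: they have to be found in the camera images.
- console: White sheet-metal console, fixed, 173 x 220 mm on the table; origin: centre of its underside. Its flat panel (200 x 220 mm) slopes 30 degrees: low edge 35 mm high on its -x side (far from the robot, to its right), high edge 135 mm on its +x side. On it a brass valve with a brass pipe along y (up to 20 mm off the panel) and a round gauge (38 mm wide, 21 mm high, upper -y corner).
- quadrant: Fixed aluminium plate, 18 to 26 mm off the panel, below the lever, with three 10 mm through holes, 55 mm from the valve axis, 45 degrees apart. Origin: where the valve axis meets the panel; z = valve axis, square out of the panel (30 degrees from vertical, leaning to the console's -x); x up the slope, y along the panel.
- hole_half (a point): Centre of the middle (half open) hole, on the plate's upper face (26 mm off the panel); straight down the slope from the valve axis. Axes as quadrant. The shut and full-open holes lie 45 degrees either side of it, to +y and -y.
- valve (a joint): Angle of the valve lever, rad: 0 = shut (lever points between down the slope and quadrant +y), 0.785 = half open (straight down the slope, quadrant -x), 1.571 = full open (between down the slope and -y). Grows counter-clockwise about quadrant z. Range -0.02 to 1.60. Friction (0.15 N m) holds it where it is left.
- lever_grip (a point): Centre of the top of the lever's upright black grip: 24 mm along the lever, 14 mm across, from 34 to 71 mm off the panel, 98 mm from the valve axis. The lever is a flat steel bar, 26 mm wide, 29 to 35 mm off the panel, from 15 mm behind the axis to 115 mm out. Site axes turn with the lever; z = valve axis.
- lever_hole (a point): Centre of the 10 mm through hole in the lever, on its upper face (35 mm off the panel), 55 mm from the valve axis; z = valve axis.
- pin_block: Grey plastic block, fixed, 60 x 60 x 36 mm, with an 11 mm hole down its middle in which the pin is parked. Origin at the centre of its underside.
- pin: Steel locking pin, 60 g, parked upright in the block, handle up. Origin at the centre of its tip, z along the pin to its handle. Tip tapered from 4 to 8 mm over the first 5 mm; shank 8 mm thick up to z = 30 mm; collar 20 mm wide from 30 to 34 mm; round handle 15 mm thick from 34 to 72 mm.
- pin_shoulder (a point): Point on the pin's axis at the underside of its collar, 30 mm from the tip.
- joystick: White box 100 x 85 x 40 mm with an upright black joystick, 120 mm tall in all; origin under its centre. To be left alone.
- dishes: Stack of glass dishes, 62 mm wide, 38 mm tall; origin under its centre. To be left alone.
- oil_bottle: Amber bottle, 48 mm wide, 100 mm tall; origin under its centre. To be left alone.

How it is judged:
By the outcome, as a careful person would: the job done as asked, in the order asked, and still so for the second after the job is handed in, with the robot touching nothing.
It also fails if it takes over 51 s, if anything falls off the work surface, if the arm or the gripper's body presses on something with over 40 N, if the wrist force passes 120 N, or if a joint passes its speed limit or range.

## Working session

There is one attempt and no reset: what is moved stays moved. The work goes in short steps, Python scripts to look and compute and a tool call to move; the robot and the scene stay as the last step left them, time stands still between calls to the robot, and variables do not carry over. Pictures are saved under pics/ and viewed, at most 10 in all, crops included, and the job is handed in when it is done.

Besides the shell and the picture viewer there is one more tool, called after "Request:" as a command line: name --argument value ..., lists and objects as JSON in quotes. send_rows: Moves the arm, as the interface text tells. Shifts and turns lie within -1 to 1; 1 stands for 0.04 m of shift or 0.12 rad of turn. Its arguments: {"type":"object","properties":{"steps":{"type":"array"},"squeeze":{"type":"number"}},"required":["steps"]}

```bash
ls; mkdir -p pics; python3 - <<'E'
from workcell import env
import cv2,numpy as np
for n in ("scene","side","wrist"):
    f=env.grab_frame(n); np.savez(f"pics/{n}0.npz",**f); cv2.imwrite(f"pics/{n}0.png",f["pixels"][...,::-1])
    print(n,f["intrinsics"][0],f["intrinsics"][1],f["cam_to_world"].round(3).tolist())
print(env.state())
E
```

```text
pics
scene [512.93181613   0.         319.35572532] [  0.         512.93181613 207.01351499] [[-0.868, 0.3, -0.397, 1156.251], [0.497, 0.505, -0.705, 1065.694], [-0.011, -0.809, -0.587, 980.165], [0.0, 0.0, 0.0, 1.0]]
side [426.32230302   0.         312.87465312] [  0.         426.32230302 193.70148569] [[-0.819, -0.322, 0.475, 70.048], [-0.574, 0.438, -0.692, 708.338], [0.015, -0.839, -0.544, 665.957], [0.0, 0.0, 0.0, 1.0]]
wrist [312.08010166   0.         321.65882861] [  0.         312.08010166 202.14646182] [[1.0, 0.0, -0.001, 575.616], [-0.0, -0.96, -0.28, 77.419], [-0.002, 0.28, -0.96, 383.765], [0.0, 0.0, 0.0, 1.0]]
{'time_s': 0.15, 'qpos': array([-1.14740337e+00,  1.83427948e+01,  8.96898283e+01,  4.54708224e-04,
        7.20441553e+01, -1.14682749e+00]), 'qvel': array([ 0.06185116, -0.07867491, -0.17855169,  0.08554254,  0.08354022,
        0.03895846]), 'effort': array([-5.72294630e-04, -4.12774551e+01, -2.32154489e+01,  7.26667210e-02,
        4.33494255e-02, -9.00343002e-05]), 'ee_pos': array([ 5.74621949e+02, -4.05752141e-03,  2.13321288e+02]), 'ee_rot': array([-1.79923246e+02, -1.96897285e-03,  8.99992823e+01]), 'force': array([ 0.21451074,  0.65344217, -0.35444593]), 'torque': array([ 0.05162319,  0.00695591, -0.01174573]), 'gripper_force': 0.0, 'gripper_width': 91.0156582492641}
```

View pics/scene0.png

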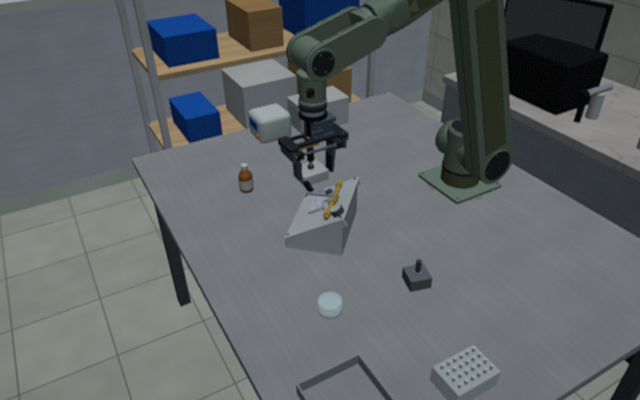

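View pics/side0.png

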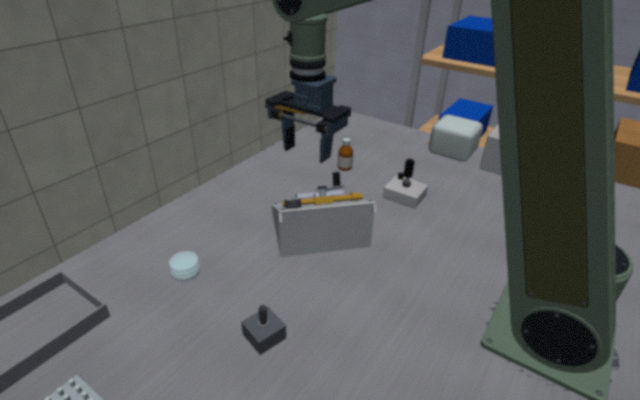

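View pics/wrist0.png

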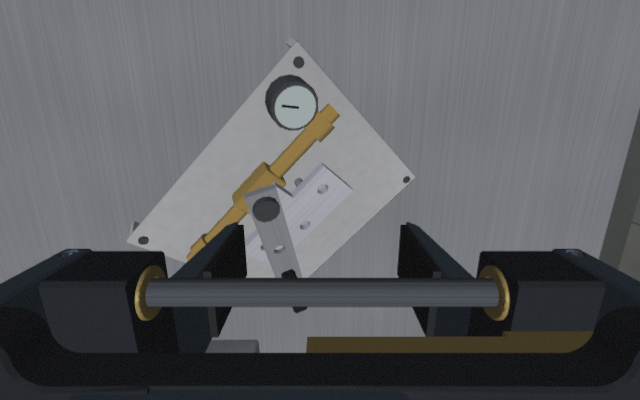

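The scene view shows the console at about (325,215), the pin block at (417,275), the dishes at (330,305) and the bottle at (246,180). The side view shows the pin at (263,315). In the wrist view the valve axis is near (265,205), the lever hole near (280,249), the grip near (293,285), and two plate holes at (305,225) and (322,188). The lever is near shut.

```bash
cat > h.py <<'E'
import numpy as np,cv2
def load(n): return dict(np.load(f"pics/{n}.npz"))
def ray(f,uv):
    M=f["cam_to_world"];d=np.linalg.inv(f["intrinsics"])@[uv[0],uv[1],1.]
    return M[:3,3],M[:3,:3]@d
def onz(f,uv,z):
    o,d=ray(f,uv);return o+d*(z-o[2])/d[2]
def onplane(f,uv,p,n):
    o,d=ray(f,uv);return o+d*(np.dot(p-o,n)/np.dot(d,n))
def dp(f,uv,r=1):
    o,d=ray(f,uv);u,v=map(int,np.round(uv));z=f["depth"][v-r:v+r+1,u-r:u+r+1];z=z[z>0]
    return o+d*np.median(z)
def grab(n,name):
    from workcell import env
    f=env.grab_frame(n);np.savez(f"pics/{name}.npz",**f);cv2.imwrite(f"pics/{name}.png",f["pixels"][...,::-1]);return f
E
python3 - <<'E'
from h import *
f=load("wrist0")
for n,uv,z in [("top",(290,42),135),("left",(129,241),135),("right",(414,178),35)]:print(n,onz(f,uv,z).round(1),dp(f,(uv[0]+(8 if n!="right" else -8),uv[1]+(8 if n=="top" else 0))).round(1))
for n,uv in [("h_half",(312,226)),("h_open",(330,190)),("axis",(266,208)),("leverbar",(270,232)),("grip",(291,275)),("gauge",(300,105))]:print(n,dp(f,uv).round(1))
# panel plane fit
P=np.array([dp(f,(u,v)) for u,v in [(220,160),(250,130),(350,130),(375,165),(380,180),(190,205),(330,90),(160,230)]])
c=P.mean(0);n=np.linalg.svd(P-c)[2][2];print(n*np.sign(n[2]),((P-c)@n).round(1))
for nm in("side0","scene0"):
    f=load(nm);box=(230,295,300,355) if nm=="side0" else (398,255,436,295)
    x0,y0,x1,y1=box;g=f["pixels"][y0:y1,x0:x1].max(2)
    m=(g<100).astype(np.uint8);vv,uu=np.nonzero(m)
    Q=np.array([np.r_[dp(f,(u+x0,v+y0),0)] for u,v in zip(uu,vv)])
    top=Q[(abs(Q[:,2]-36)<3)];print(nm,len(Q),"top med",np.median(top,0).round(1),top.min(0).round(1),top.max(0).round(1))
    h=Q[Q[:,2]>50];print("handle",len(h),h.mean(0).round(1),h.max(0).round(1))
    cv2.imwrite(f"pics/{nm}c.png",cv2.resize(f["pixels"][y0:y1,x0:x1,::-1],None,fx=6,fy=6))
E
```

```text
top [552.4 125.5 135. ] [557.9 120.6 132.9]
left [409.1 -29.9 135. ] [414.1 -31.2 132.1]
right [680.1   4.5  35. ] [668.8   6.2  43. ]
h_half [565.8 -29.5  99.5]
h_open [582.8   8.6 107.8]
axis [530.7   3.1 145.4]
leverbar [529.6 -24.9 126.6]
grip [544.9 -77.7 108.2]
gauge [559.2  81.9 140.8]
[ 0.3588467  -0.34774881  0.86619848] [-0.2  0.  -0.3  0.2 -0.1 -0.1  0.2  0.1]
side0 1400 top med [436.4 327.9  35.6] [406.4 286.5  33. ] [475.7 357.6  38.9]
handle 123 [440.4 323.7  67.2] [449.6 329.   78.8]
scene0 664 top med [448.7 328.3  35.2] [408.9 287.9  33. ] [480.5 358.2  39. ]
handle 57 [444.5 324.3  67.5] [450.7 330.3  80. ]
  return _methods._mean(a, axis=axis, dtype=dtype,
  ret = ret.dtype.type(ret / rcount)
```

Request:
send_rows --steps '[[[-0.75, 0.19, 0, 0, 1], [-0.75, 0.19, 0, 0, 1], [0, 0, 0, -0.95, 1], [0, 0, 0, -0.95, 1], [0, 0, 0, -0.95, 1]]]'

```text
time_s: 0.57
ee_pos: [590.1, -60.7, 213.4]
ee_rot: [-180.0, -0.0, 109.8]
force: [0.7, 0.5, -0.3]
gripper_width: 91.2
gripper_force: 0.0
```

Request:
send_rows --steps '[[[0, 0, 0, -0.95, 1], [0, 0, 0, -0.95, 1], [0, 0, 0, -0.95, 1], [0, 0, 0, -0.95, 1], [0, 0, 0, 0, 1]]]'

```text
time_s: 0.98
ee_pos: [590.0, -60.0, 213.6]
ee_rot: [-180.0, -0.0, 135.8]
force: [-0.2, -0.8, 0.4]
gripper_width: 91.0
gripper_force: 0.0
```

```bash
python3 - <<'E'
from h import *
from workcell import env
f=grab("wrist","wrist1");print(env.state()["ee_pos"],env.state()["ee_rot"],env.state()["time_s"])
cv2.imwrite("pics/wrist1c.png",cv2.resize(f["pixels"][60:300,160:480,::-1],None,fx=2.5,fy=2.5,interpolation=cv2.INTER_CUBIC))
E
```

```text
[590.03769211 -59.96155206 213.64501461] [-1.79982145e+02 -2.92244066e-02  1.35586184e+02] 1.0333
```

View pics/wrist1c.png

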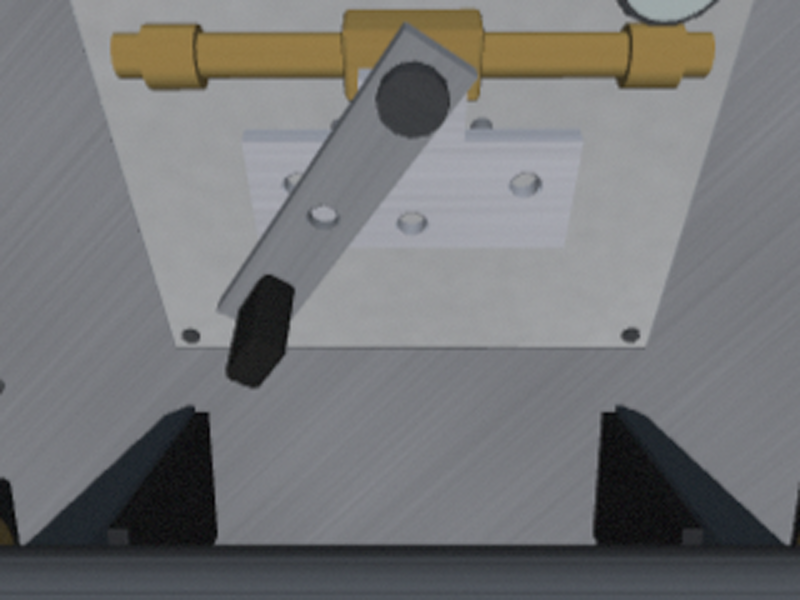

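The crop shows plate holes at (412,222) for half open and (525,184) for full open. The lever hole is at (323,216), the hub cap at (412,100) and the grip top at (247,378). The pipe is level in the picture, so the tool yaw matches the console.

```bash
python3 - <<'E'
from h import *
f=load("wrist1");F=lambda x,y:(160+x/2.5,60+y/2.5)
vs=[(150,120),(200,220),(190,290),(600,290),(640,200),(560,110+170),(650,120),(250,270-10),(420,300),(500,300),(540,330),(700,100)]
P=np.array([dp(f,F(*q)) for q in vs]);c=P.mean(0);n=np.linalg.svd(P-c)[2][2];n*=np.sign(n[2]);r=(P-c)@n
print("n",n.round(4),"tilt",np.degrees(np.arccos(n[2])).round(2),"az",np.degrees(np.arctan2(n[1],n[0])).round(2),r.round(1))
# pipe top edge direction
img=f["pixels"].astype(int);hsv=cv2.cvtColor(f["pixels"],cv2.COLOR_RGB2HSV)
b=((hsv[...,1]>110)&(hsv[...,0]>10)&(hsv[...,0]<30));b[150:]=0
pts=[];
for x in list(range(243,292,4))+list(range(360,402,4)):
    v=np.nonzero(b[:,x])[0]
    if len(v)>4: pts.append(onplane(f,(x,v.mean()),c+20*n,n))
pts=np.array(pts);d=np.polyfit(pts[:,0],pts[:,1],1);print("pipe az",np.degrees(np.arctan(d[0])),len(pts))
def hole(x,y,h,nm,R=22):
    return onplane(f,F(x,y),c+h*n,n)
# blobs: print plate height check, lever height check
print("plate h",[(dp(f,F(*q))-c)@n for q in[(460,200),(380,235)]],"lever h",[(dp(f,F(*q))-c)@n for q in[(350,180),(290,250)]],"cap h",(dp(f,F(412,100))-c)@n,"grip h",[(dp(f,F(*q))-c)@n for q in[(245,379),(255,370)]])
half=hole(412,221,26,"");op=hole(525,184,26,"");lh=hole(323,215,35,"")
hc=(dp(f,F(412,100))-c)@n;ax=hole(412,100,hc,"");
h=np.array([n[0],n[1],0]);h/=np.linalg.norm(h);yq=np.array([h[1]*-1,h[0],0])*1;yq=-yq if yq[0]>0 else yq
u=np.cross(yq,n)
for nm,p in("half",half),("open",op),("leverhole",lh),("axis",ax),("grip",dp(f,F(247,378))):
    q=p-ax;print(nm,p.round(1),"quad x,y,z:",(q@u).round(1),(q@yq).round(1),((p-c)@n).round(1))
print("u",u,"yq",yq,"c",c)
E
```

```text
n [ 0.4074 -0.3382  0.8483] tilt 31.97 az -39.7 [-9.1 -6.9 -6.6  0.6 -0.4 -0.5 -2.2 28.6 -2.1 -0.4  0.6 -1.6]
pipe az 46.323616366316045 24
plate h [np.float64(21.93159264976199), np.float64(21.412003580076195)] lever h [np.float64(29.075878468416597), np.float64(28.790758546439918)] cap h 36.154941404091154 grip h [np.float64(64.94950239210257), np.float64(65.32380646571715)]
half [558.2 -26.3 109.1] quad x,y,z: -52.2 2.6 26.0
open [575.3  10.1 115.4] quad x,y,z: -40.4 -36.3 26.0
leverhole [535.  -45.  123.4] quad x,y,z: -39.7 31.8 35.0
axis [529.9   0.6 145.3] quad x,y,z: 0.0 0.0 36.2
grip [ 555.7 -104.1  125.3] quad x,y,z: -84.2 64.1 65.0
u [-0.65273312  0.54182772  0.52949239] yq [-0.63871077 -0.76944692 -0.        ] c [578.05573742 -23.34688316  70.08201364]
```

```bash
cat > q.py <<'E'
from h import *
f=load("wrist1");F=lambda x,y:(160+x/2.5,60+y/2.5)
vs=[(150,120),(200,220),(170,290),(600,290),(640,200),(560,280),(650,120),(420,300),(500,300),(540,330),(700,100)]
P=np.array([dp(f,F(*q)) for q in vs]);c=P.mean(0);n=np.linalg.svd(P-c)[2][2];n*=np.sign(n[2]);r=(P-c)@n
if __name__=="__main__":print("n",n.round(4),"tilt",np.degrees(np.arccos(n[2])).round(2),"az",np.degrees(np.arctan2(n[1],n[0])).round(2),r.round(1))
a=np.radians(-43.8);n=np.array([.5*np.cos(a),.5*np.sin(a),np.cos(np.pi/6)])
yq=np.array([np.sin(a),-np.cos(a),0]);u=np.cross(yq,n)
half=onplane(f,F(412,221),c+26*n,n)
O=half-26*n+55*u   # quadrant origin
E
python3 - <<'E'
from q import *
import q
exec(open("q.py").read())
C=lambda p:(np.round([(p-O)@u,(p-O)@yq,(p-O)@n],1))
print("plate",C(dp(f,F(460,200))),"lever",C(dp(f,F(350,180))))
cap=dp(f,F(412,100));print("cap",C(cap))
for nm,uv,h in("open",(525,184),26),("lh",(323,215),35):
    p=onplane(f,F(*uv),c+h*n,n);print(nm,p.round(1),C(p),np.hypot(*C(p)[:2]),np.degrees(np.arctan2(-C(p)[1],-C(p)[0])))
print("grip",C(dp(f,F(247,376))),"O",O.round(1),"half",half.round(1),"u",u,"yq",yq,"n",n)
for r in (-98,):
  for nn in (66,71): print("grip at half n",nn,(O+r*u+nn*n).round(1))
E
```

```text
n [ 0.3589 -0.3449  0.8673] tilt 29.85 az -43.86 [-0.1  0.1  0.  -0.1  0.2 -0.3 -0.1 -0.   0.3 -0.1  0.1]
plate [-46.2 -16.7  26. ] lever [-31.7  20.4  35. ]
cap [ 0.2  0.2 42.4]
open [576.   10.3 111.1] [-39.8 -38.7  26. ] 55.513331732116384 44.197181747811904
lh [535.  -46.1 116. ] [-45.6  30.4  35. ] 54.804379387052634 -33.690067525979785
grip [-87.1  57.6  71. ] O [514.9  15.2 108.5] half [558.7 -26.7 103.5] u [-0.62506269  0.59941357  0.5       ] yq [-0.69214317 -0.72176023  0.        ] n [ 0.36088011 -0.34607159  0.8660254 ]
grip at half n 66 [600.  -66.3 116.7]
grip at half n 71 [601.8 -68.1 121. ]
```

```bash
cat > mv.py <<'E'
# tool-frame deltas (units of 40 mm) from current TCP to grasp-point targets in quadrant coords
import sys
from q import *
from workcell import env
def delta(g,off=19):
    s=env.state();p=s["ee_pos"];yw=np.radians(s["ee_rot"][2])
    d=np.asarray(g)-[0,0,off]-p
    tx=np.array([np.cos(yw),np.sin(yw),0]);ty=np.array([np.sin(yw),-np.cos(yw),0])
    return (np.array([d@tx,d@ty,-d[2]])/40).round(3)
Q=lambda x,y,z:O+x*u+y*yq+z*n
E
python3 - <<'E'
from mv import *
print(delta(Q(-88,44,66)));print(delta(Q(-98,0,66)))
E
```

```text
[-0.085 -1.042  2.775]
[-0.29  0.06  2.9 ]
```

Request:
send_rows --steps '[[[-0.04, -0.52, 0, -0.07, 1], [-0.045, -0.52, 0, 0, 1], [0, 0, 0.9, 0, 1], [0, 0, 0.9, 0, 1], [0, 0, 0.7, 0, 1]]]'

```text
time_s: 1.45
ee_pos: [562.7, -92.5, 112.2]
ee_rot: [-180.0, -0.0, 136.0]
force: [0.2, 0.1, -0.2]
gripper_width: 91.2
gripper_force: 0.0
```

Request:
send_rows --steps '[[[0, 0, 0.27, 0, 1], [0, 0, 0, 0, 1]]]'

```text
time_s: 1.62
ee_pos: [561.8, -91.9, 100.5]
ee_rot: [-179.8, -0.3, 136.1]
force: [0.5, -0.3, 0.4]
gripper_width: 91.6
gripper_force: 0.0
```

```bash
python3 - <<'E'
from mv import *
s=env.state();print(s["ee_pos"],s["ee_rot"],s["force"]);print(delta(Q(-98,0,66)))
E
```

```text
[561.82410044 -91.90287324 100.4713914 ] [-179.8079901    -0.29560391  136.09613411] [ 0.50161835 -0.32216936  0.4205829 ]
[-0.245  1.122  0.07 ]
```

Request:
send_rows --steps '[[[-0.06, 0.28, 0.02, 0, 1], [-0.06, 0.28, 0.02, 0, 1], [-0.06, 0.28, 0.02, 0, 1], [-0.065, 0.282, 0.01, 0, 1], [0, 0, 0, 0, 0.5]]]' --squeeze 12

```text
time_s: 2.03
ee_pos: [605.1, -65.5, 101.3]
ee_rot: [179.9, 0.2, 136.3]
force: [0.4, -1.8, 0.0]
gripper_width: 87.4
gripper_force: 0.9
```

Request:
send_rows --steps '[[[0, 0, 0, 0, 0.4], [0, 0, 0, 0, 0.3], [0, 0, 0, 0, 0.2], [0, 0, 0, 0, 0], [0, 0, 0, 0, 0]]]'

```text
time_s: 2.45
ee_pos: [601.5, -66.8, 100.4]
ee_rot: [-180.0, -0.0, 136.2]
force: [-0.7, -1.8, -1.0]
gripper_width: 53.9
gripper_force: 0.8
```

Request:
send_rows --steps '[[[0, 0, 0, 0, 0], [0, 0, 0, 0, 0], [0, 0, 0, 0, 0]]]'

```text
time_s: 2.7
ee_pos: [601.8, -66.7, 100.4]
ee_rot: [180.0, -0.0, 136.2]
force: [-0.8, -2.2, -0.8]
gripper_width: 34.0
gripper_force: 0.8
```

```bash
python3 - <<'E'
from mv import *
s=env.state();print(s["ee_pos"],s["ee_rot"],s["force"]);print(delta(Q(-98,0,66)))
g=grab("wrist","wrist2")
cv2.imwrite("pics/wrist2c.png",cv2.resize(g["pixels"][60:300,160:480,::-1],None,fx=2.5,fy=2.5,interpolation=cv2.INTER_CUBIC))
E
```

```text
[601.7619698  -66.65898196 100.37419958] [ 1.79995464e+02 -7.44192093e-03  1.36190756e+02] [-0.84525721 -2.19150149 -0.79553794]
[ 0.037 -0.025  0.068]
```

Request:
send_rows --steps '[[[0, -0.025, 0, 0, 0], [0, 0, 0, 0, 0], [0, 0, 0, 0, 0], [0, 0, 0, 0, 0], [0, 0, 0, 0, 0]]]'

```text
time_s: 3.17
ee_pos: [601.3, -67.2, 100.4]
ee_rot: [180.0, -0.0, 136.2]
force: [0.4, -1.3, -1.6]
gripper_width: 13.8
gripper_force: 12.0
```

```bash
python3 - <<'E'
from mv import *
s=env.state();print(s["ee_pos"],s["ee_rot"],s["force"],s["gripper_width"]);print(delta(Q(-98,0,66)))
g=grab("wrist","wrist2")
cv2.imwrite("pics/wrist2c.png",cv2.resize(g["pixels"][60:300,160:480,::-1],None,fx=2.5,fy=2.5,interpolation=cv2.INTER_CUBIC))
E
```

```text
[601.28622669 -67.21963013 100.35933702] [ 1.79976885e+02 -2.02907879e-03  1.36190924e+02] [ 0.38557371 -1.33649561 -1.62488322] 13.750466358138112
[ 0.038 -0.006  0.067]
```

View pics/wrist2c.png

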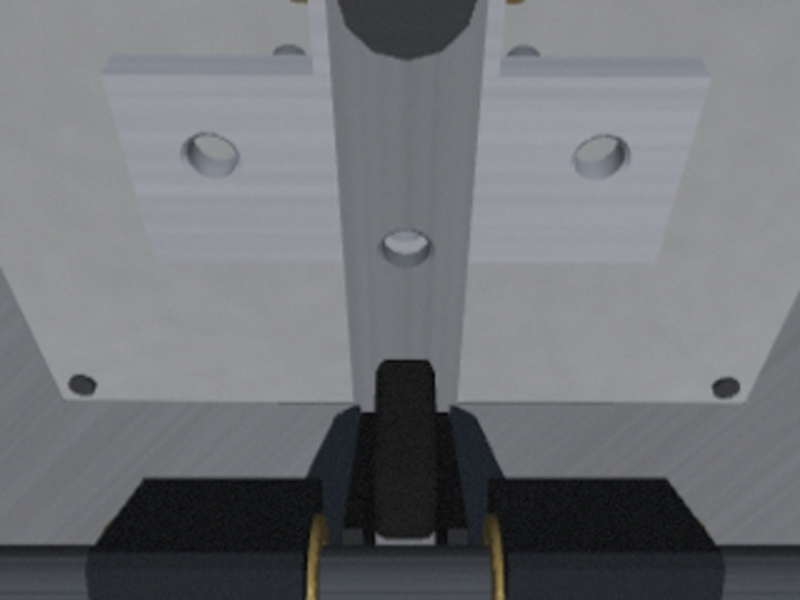

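The lever hole at (406,247) lies midway between the outer plate holes, (211,155) and (600,155), so the lever is at half open. I'll release it and go to the pin.

Request:
send_rows --steps '[[[0, 0, 0, 0, 0.6], [0, 0, 0, 0, 0.6], [0, 0, 0, 0, 0.6], [0, 0, -0.4, 0, 0.6], [0, 0, -0.8, 0, 0.6]]]'

```text
time_s: 3.63
ee_pos: [598.5, -66.8, 145.1]
ee_rot: [-179.7, -0.4, 136.2]
force: [-0.3, 0.2, -0.1]
gripper_width: 44.3
gripper_force: 0.0
```

Request:
send_rows --steps '[[[0, 0, -0.9, 0, 0.6], [0, 0, -0.9, 0, 0.6], [0.4, 0.2, -0.25, 0, 0.6], [0.84, 0.43, 0, 0, 0.6], [0.84, 0.43, 0, 0, 0.6]]]'

```text
time_s: 4.05
ee_pos: [570.9, 21.1, 231.8]
ee_rot: [179.8, 0.1, 136.0]
force: [0.3, 1.0, -0.8]
gripper_width: 54.8
gripper_force: 0.0
```

Request:
send_rows --steps '[[[0.84, 0.43, 0, 0, 0.6], [0.84, 0.43, 0, 0, 0.6], [0.84, 0.43, 0, 0, 0.6], [0.84, 0.43, 0, 0, 0.6], [0.84, 0.43, 0, 0, 0.6]]]'

```text
time_s: 4.47
ee_pos: [507.8, 200.9, 230.6]
ee_rot: [180.0, 0.0, 136.2]
force: [0.5, -0.1, -1.1]
gripper_width: 54.8
gripper_force: 0.0
```

Request:
send_rows --steps '[[[0.84, 0.43, 0, 0, 0.6], [0.84, 0.43, 0, 0, 0.6], [0.4, 0.2, 0, 0, 0.6], [0, 0, 0, 0, 0.6]]]'

```text
time_s: 4.8
ee_pos: [476.4, 291.0, 230.4]
ee_rot: [179.9, -0.1, 136.5]
force: [-0.4, 0.5, 0.4]
gripper_width: 54.5
gripper_force: 0.0
```

```bash
python3 - <<'E'
from mv import *
s=env.state();print(s["ee_pos"],s["ee_rot"],s["qpos"].round(1))
g=grab("wrist","wrist3")
D=g["depth"];vv,uu=np.mgrid[0:400:1,0:640:1]
X=np.stack([(uu-g["intrinsics"][0,2])/g["intrinsics"][0,0]*D,(vv-g["intrinsics"][1,2])/g["intrinsics"][1,1]*D,D],-1)
W=X@g["cam_to_world"][:3,:3].T+g["cam_to_world"][:3,3]
near=(abs(W[...,0]-442)<50)&(abs(W[...,1]-323)<50)&(D>0)
for nm,lo,hi in("top",76,81),("block",34.5,37.5):
    m=near&(W[...,2]>lo)&(W[...,2]<hi);w=W[m];print(nm,m.sum(),w.mean(0).round(1),w.min(0).round(1),w.max(0).round(1))
    (a,b),wh,an=cv2.minAreaRect(w[:,:2].astype(np.float32));print((a,b),wh,an)
cv2.imwrite("pics/w3.png",g["pixels"][...,::-1])
E
```

```text
[476.44689277 291.03617697 230.38375863] [ 1.79937964e+02 -9.10081822e-02  1.36473055e+02] [ 30.2  16.2  90.3   0.1  73.5 -16.3]
top 163 [442.8 317.6  77.8] [436.2 310.5  76.2] [450.  324.4  79.3]
(443.12890625, 317.47540283203125) (13.909811973571777, 13.772966384887695) 2.7958686351776123
block 2351 [442.4 318.1  35.9] [406.6 281.3  34.5] [479.6 353.4  37.5]
(442.942626953125, 317.4222717285156) (59.87525177001953, 60.049537658691406) 74.47119140625
```

```bash
python3 - <<'E'
from mv import *
print(delta([443,317.5,68]))
E
```

```text
[ 1.111 -0.073  4.534]
```

Request:
send_rows --steps '[[[0.555, -0.035, 0, 0, 0.6], [0.555, -0.035, 0, 0, 0.6], [0, 0, 0.9, 0, 0.6], [0, 0, 0.9, 0, 0.6], [0, 0, 0.9, 0, 0.6]]]'

```text
time_s: 5.27
ee_pos: [444.7, 315.3, 122.1]
ee_rot: [179.8, 0.1, 136.2]
force: [-0.7, 1.0, 0.3]
gripper_width: 55.0
gripper_force: 0.0
```

Request:
send_rows --steps '[[[0, 0, 0.9, 0, 0.6], [0, 0, 0.6, 0, 0.6], [0, 0, 0.33, 0, 0.6], [0, 0, 0, 0, 0.6]]]'

```text
time_s: 5.6
ee_pos: [442.6, 313.4, 46.1]
ee_rot: [-179.6, -0.1, 136.1]
force: [0.3, -1.1, -0.6]
gripper_width: 54.6
gripper_force: 0.0
```

```bash
python3 - <<'E'
from mv import *
s=env.state();print(s["ee_pos"],s["ee_rot"],s["force"]);print(delta([443,317.5,68]))
E
```

```text
[442.603124   313.37473638  46.07822958] [-1.79596901e+02 -5.92228872e-02  1.36123032e+02] [ 0.29077859 -1.11643802 -0.57317296]
[ 0.064  0.081 -0.073]
```

Request:
send_rows --steps '[[[0.064, 0.081, -0.073, 0, 0.6], [0, 0, 0, 0, 0.6], [0, 0, 0, 0, 0.3], [0, 0, 0, 0, 0], [0, 0, 0, 0, 0]]]' --squeeze 8

```text
time_s: 6.02
ee_pos: [444.9, 320.4, 53.1]
ee_rot: [179.9, 0.0, 136.2]
force: [-0.0, -0.2, 0.1]
gripper_width: 37.6
gripper_force: 0.0
```

Request:
send_rows --steps '[[[0, 0, 0, 0, 0], [0, 0, 0, 0, 0], [0, 0, 0, 0, 0], [0, 0, 0, 0, 0], [0, 0, 0, 0, 0]]]'

```text
time_s: 6.43
ee_pos: [444.2, 320.0, 52.2]
ee_rot: [-180.0, -0.0, 136.2]
force: [-1.7, -0.9, 1.6]
gripper_width: 14.3
gripper_force: 8.0
```

```bash
python3 - <<'E'
from mv import *
s=env.state();print(s["ee_pos"],s["ee_rot"],s["force"],s["gripper_width"]);print(delta([443,317.5,68]))
E
```

```text
[444.20135138 319.97493636  52.15090561] [-1.79964944e+02 -4.39830193e-04  1.36208561e+02] [-1.65210926 -0.89039183  1.58817771] 14.308751523985991
[-0.021 -0.065  0.079]
```

Request:
send_rows --steps '[[[0, -0.06, -0.2, 0, 0], [0, 0, -0.2, 0, 0], [0, 0, -0.2, 0, 0], [0, 0, 0, 0, 0], [0, 0, 0, 0, 0]]]'

```text
time_s: 6.85
ee_pos: [443.3, 318.8, 77.0]
ee_rot: [179.9, 0.0, 136.2]
force: [-0.9, -1.1, -0.6]
gripper_width: 14.8
gripper_force: 8.0
```

Request:
send_rows --steps '[[[0, 0, 0, 0, 0], [0, 0, 0, 0, 0], [0, 0, 0, 0, 0]]]'

```text
time_s: 7.1
ee_pos: [442.6, 318.3, 75.7]
ee_rot: [-180.0, -0.0, 136.2]
force: [1.3, -0.2, -0.8]
gripper_width: 14.5
gripper_force: 8.0
```

```bash
python3 - <<'E'
from mv import *
s=env.state();print(s["ee_pos"],s["ee_rot"],s["force"],s["gripper_width"]);print(delta([443,317.5,68]))
E
```

```text
[442.56133269 318.27893221  75.73826511] [-1.79960670e+02 -6.13621202e-03  1.36203405e+02] [ 1.34910119 -0.16686601 -0.81689346] 14.546175728862137
[-0.021 -0.006  0.668]
```

Request:
send_rows --steps '[[[-0.12, 0, -0.02, 0, 0], [-0.1, 0, 0, 0, 0], [-0.08, 0, 0.01, 0, 0], [-0.08, 0, 0.015, 0, 0], [-0.075, 0, 0.02, 0, 0]]]'

```text
time_s: 7.52
ee_pos: [456.1, 305.5, 75.1]
ee_rot: [-180.0, -0.0, 136.2]
force: [-2.1, 1.4, 0.7]
gripper_width: 14.5
gripper_force: 8.0
```

Request:
send_rows --steps '[[[-0.075, 0, 0.02, 0, 0], [-0.075, 0, 0.028, 0, 0], [-0.072, 0, 0.03, 0, 0], [-0.07, 0, 0.035, 0, 0], [-0.07, 0, 0.035, 0, 0]]]'

```text
time_s: 7.93
ee_pos: [466.8, 295.6, 69.2]
ee_rot: [180.0, 0.0, 136.2]
force: [-0.6, 1.2, 0.6]
gripper_width: 15.0
gripper_force: 8.0
```

Request:
send_rows --steps '[[[0, 0, 0, 0, 0], [0, 0, 0, 0, 0]]]'

```text
time_s: 8.1
ee_pos: [466.7, 295.7, 69.1]
ee_rot: [180.0, 0.0, 136.2]
force: [-0.1, 0.3, -0.3]
gripper_width: 14.8
gripper_force: 8.0
```

```bash
python3 - <<'E'
from mv import *
s=env.state();print(s["ee_pos"],s["ee_rot"],s["force"],s["gripper_width"]);print(delta([443,317.5,68]))
g=grab("wrist","wrist4");g2=grab("scene","scene4")
a=cv2.resize(g["pixels"][100:400,220:420,::-1],(400,600),interpolation=cv2.INTER_CUBIC)
M=np.linalg.inv(g2["cam_to_world"]);p=M[:3,:3]@[443,318,70]+M[:3,3];k=g2["intrinsics"]@p;x,y=(k[:2]/k[2]).astype(int);print(x,y)
b=cv2.resize(g2["pixels"][y-40:y+35,x-25:x+25,::-1],(400,600),interpolation=cv2.INTER_CUBIC)
cv2.imwrite("pics/p4.png",np.hstack([a,b]))
E
```

```text
[466.66645739 295.65113876  69.07238091] [1.79987165e+02 2.09979200e-02 1.36194611e+02] [-0.05494653  0.34683411 -0.2655903 ] 14.79793413867164
[ 0.805 -0.015  0.502]
417 262
```

View pics/p4.png

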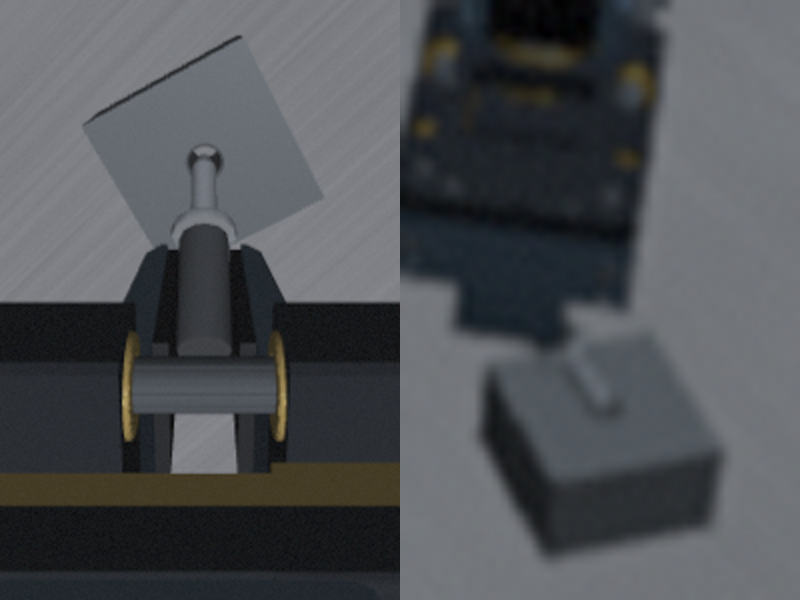

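The wrist crop shows the tilted pin with its handle in the pads (204,225–350), its collar at (204,225) and its tip still in the block hole at (205,155). The scene crop confirms the lean. I'll lift it out along its axis and measure the pin in the tool frame.

Request:
send_rows --steps '[[[-0.1, 0, -0.17, 0, 0], [-0.1, 0, -0.17, 0, 0], [0, 0, -0.5, 0, 0], [0, 0, -0.8, 0, 0], [0, 0, -0.8, 0, 0]]]' --squeeze 15

```text
time_s: 8.62
ee_pos: [472.0, 289.6, 167.8]
ee_rot: [-179.9, 0.0, 136.2]
force: [0.7, -1.2, -0.8]
gripper_width: 14.5
gripper_force: 15.0
```

Request:
send_rows --steps '[[[0, 0, -0.8, 0, 0], [0, 0, -0.8, 0, 0], [0, 0, 0, 0, 0], [0, 0, 0, 0, 0], [0, 0, 0, 0, 0]]]'

```text
time_s: 9.03
ee_pos: [471.9, 289.8, 230.6]
ee_rot: [-180.0, 0.0, 136.2]
force: [-0.2, -0.3, -0.8]
gripper_width: 14.6
gripper_force: 15.0
```

```bash
cat > pin.py <<'E'
from mv import *
def pin(name):
    s=env.state();g=grab("wrist",name);p=s["ee_pos"];yw=np.radians(s["ee_rot"][2])
    R=np.array([[np.cos(yw),np.sin(yw),0],[np.sin(yw),-np.cos(yw),0],[0,0,-1.]]) # rows: tool axes
    D=g["depth"];vv,uu=np.mgrid[0:400,0:640];K=g["intrinsics"]
    X=np.stack([(uu-K[0,2])/K[0,0]*D,(vv-K[1,2])/K[1,1]*D,D],-1)
    W=X@g["cam_to_world"][:3,:3].T+g["cam_to_world"][:3,3]
    T=(W-p)@R.T
    m=(D>0)&(abs(T[...,1])<12)&(T[...,0]<60)&(T[...,0]>-40)&(T[...,2]>-45)&(T[...,2]<60)&(vv<290)
    rows=[]
    for v in range(100,290):
        c=np.nonzero(m[v])[0]
        if len(c)>3:
            w=T[v,c];k=len(c)//2;rows.append((v,len(c),*w[k].round(1),w[:,1].min().round(1),w[:,1].max().round(1)))
    return s,g,T,np.array(rows)
E
python3 - <<'E'
from pin import *
s,g,T,r=pin("wrist5");print(s["ee_pos"],s["force"],s["gripper_width"],s["time_s"])
print(r[::3])
E
```

```text
[471.91903165 289.78793332 230.64599758] [-0.16664625 -0.26626606 -0.84609853] 14.613278327568699 9.0333
[[ 1.78e+02  5.00e+00  3.47e+01 -1.10e+00  3.38e+01 -2.50e+00  2.00e-01]
 [ 1.81e+02  8.00e+00  3.36e+01 -5.00e-01  2.94e+01 -3.10e+00  1.50e+00]
 [ 1.84e+02  1.20e+01  3.19e+01 -5.00e-01  2.80e+01 -4.40e+00  2.80e+00]
 [ 1.87e+02  1.20e+01  3.03e+01 -5.00e-01  2.62e+01 -4.40e+00  2.80e+00]
 [ 1.90e+02  1.20e+01  2.92e+01 -5.00e-01  2.24e+01 -4.30e+00  2.80e+00]
 [ 1.93e+02  1.20e+01  2.77e+01 -5.00e-01  2.07e+01 -4.30e+00  2.70e+00]
 [ 1.96e+02  1.20e+01  2.59e+01 -5.00e-01  2.00e+01 -4.30e+00  2.70e+00]
 [ 1.99e+02  1.20e+01  2.54e+01 -5.00e-01  1.49e+01 -4.20e+00  2.70e+00]
 [ 2.02e+02  1.20e+01  2.36e+01 -5.00e-01  1.43e+01 -4.20e+00  2.70e+00]
 [ 2.05e+02  1.50e+01  2.46e+01 -1.10e+00  4.70e+00 -5.20e+00  3.10e+00]
 [ 2.08e+02  2.50e+01  2.33e+01 -1.00e+00  3.00e+00 -8.20e+00  6.10e+00]
 [ 2.11e+02  3.00e+01  2.11e+01 -5.00e-01  4.00e+00 -9.40e+00  7.90e+00]
 [ 2.14e+02  3.20e+01  1.98e+01 -5.00e-01  2.50e+00 -1.01e+01  8.60e+00]
 [ 2.17e+02  3.20e+01  1.89e+01 -5.00e-01 -3.0
[... 787 characters left out ...]
0  1.00e-01 -1.85e+01 -1.19e+01  1.20e+01]
 [ 2.53e+02  5.30e+01  5.40e+00  1.00e-01 -1.96e+01 -1.18e+01  1.18e+01]
 [ 2.56e+02  5.40e+01  4.70e+00  1.00e-01 -2.18e+01 -1.20e+01  1.20e+01]
 [ 2.59e+02  4.80e+01  3.20e+00 -5.00e-01 -2.22e+01 -1.12e+01  9.80e+00]
 [ 2.62e+02  3.20e+01  2.40e+00 -5.00e-01 -2.39e+01 -8.10e+00  6.60e+00]
 [ 2.65e+02  3.20e+01  1.70e+00  0.00e+00 -2.60e+01 -8.10e+00  6.70e+00]
 [ 2.68e+02  3.20e+01  7.00e-01 -5.00e-01 -2.73e+01 -8.10e+00  6.60e+00]
 [ 2.71e+02  3.20e+01 -1.30e+00 -5.00e-01 -2.67e+01 -8.00e+00  6.70e+00]
 [ 2.74e+02  3.20e+01 -3.80e+00 -5.00e-01 -2.54e+01 -8.00e+00  6.60e+00]
 [ 2.77e+02  3.20e+01 -6.40e+00 -5.00e-01 -2.39e+01 -8.10e+00  6.60e+00]]
```

```bash
python3 - <<'E'
from mv import *
w=load("wrist2")
p=onplane(w,F(406,247),c+35*n,n);print("lever hole from wrist2",[((p-O)@a).round(1) for a in(u,yq,n)])
for q in((211,155),(600,155)):
    p=onplane(w,F(*q),c+26*n,n);print([((p-O)@a).round(1) for a in(u,yq,n)])
H=Q(-55,0,35)
s=env.state();yw=np.radians(s["ee_rot"][2]);R=np.array([[np.cos(yw),np.sin(yw),0],[np.sin(yw),-np.cos(yw),0],[0,0,-1.]])
tcp=H+25*n-np.array([32.2,-.75,35.2])@R;print(tcp,((tcp-s["ee_pos"])@R.T/40).round(3))
E
```

```text
lever hole from wrist2 [np.float64(-55.3), np.float64(0.0), np.float64(35.0)]
[np.float64(-39.4), np.float64(38.7), np.float64(26.0)]
[np.float64(-39.4), np.float64(-38.4), np.float64(26.0)]
[594.7189292  -60.235643   168.16843458] [-8.277 -4.182  1.54 ]
```

Request:
send_rows --steps '[[[-0.828, -0.418, 0, 0, 0], [-0.828, -0.418, 0, 0, 0], [-0.828, -0.418, 0, 0, 0], [-0.828, -0.418, 0, 0, 0], [-0.828, -0.418, 0, 0, 0]]]'

```text
time_s: 9.5
ee_pos: [533.2, 113.5, 229.1]
ee_rot: [-179.8, -0.1, 136.2]
force: [0.5, 0.4, -0.7]
gripper_width: 14.4
gripper_force: 15.0
```

Request:
send_rows --steps '[[[-0.828, -0.418, 0, 0, 0], [-0.828, -0.418, 0, 0, 0], [-0.828, -0.418, 0, 0, 0], [-0.828, -0.418, 0, 0, 0], [-0.828, -0.418, 0, 0, 0]]]'

```text
time_s: 9.92
ee_pos: [594.9, -61.5, 228.9]
ee_rot: [-179.9, -0.2, 136.2]
force: [0.7, -0.1, -0.0]
gripper_width: 14.7
gripper_force: 15.0
```

Request:
send_rows --steps '[[[0, 0, 0.5, 0, 0], [0, 0, 0.5, 0, 0], [0, 0, 0.3, 0, 0], [0, 0, 0, 0, 0], [0, 0, 0, 0, 0]]]'

```text
time_s: 10.33
ee_pos: [594.6, -59.7, 177.1]
ee_rot: [-179.9, -0.2, 136.2]
force: [-0.1, 1.1, 0.3]
gripper_width: 14.3
gripper_force: 15.0
```

Request:
send_rows --steps '[[[0, 0, 0, 0, 0], [0, 0, 0, 0, 0], [0, 0, 0, 0, 0], [0, 0, 0, 0, 0]]]'

```text
time_s: 10.67
ee_pos: [595.8, -59.5, 179.6]
ee_rot: [179.9, 0.1, 136.2]
force: [-0.1, -0.0, -0.5]
gripper_width: 14.4
gripper_force: 15.0
```

```bash
python3 - <<'E'
from pin import *
s=env.state();print(s["ee_pos"],s["ee_rot"],s["time_s"]);yw=np.radians(s["ee_rot"][2]);R=np.array([[np.cos(yw),np.sin(yw),0],[np.sin(yw),-np.cos(yw),0],[0,0,-1.]])
g=grab("wrist","wrist6")
tcp=Q(-55,0,60)-np.array([32.2,-.75,35.2])@R;print(((tcp-s["ee_pos"])@R.T/40).round(3))
cv2.imwrite("pics/w6c.png",cv2.resize(g["pixels"][110:270,220:420,::-1],None,fx=4,fy=3.75,interpolation=cv2.INTER_CUBIC))
E
```

```text
[595.82850323 -59.47391643 179.60501787] [1.79945121e+02 7.21689865e-02 1.36223064e+02] 10.6667
[ 0.007 -0.033  0.286]
```

View pics/w6c.png

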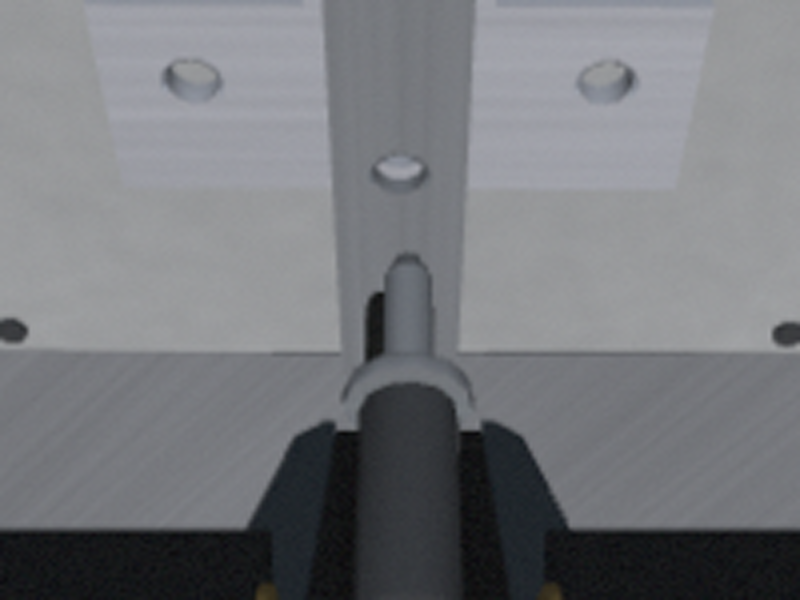

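The crop shows the pin tip at (408,258), the lever hole at (400,172) and the outer plate holes at (193,80) and (605,82). The tip needs about 1.3 mm to the left, which matches the computed shift. I'll approach along the valve axis to about 3 mm above the lever.

Request:
send_rows --steps '[[[0.007, -0.033, 0.286, 0, 0], [0.1, 0, 0.17, 0, 0], [0.1, 0, 0.17, 0, 0], [0.07, 0, 0.13, 0, 0], [0, 0, 0, 0, 0]]]'

```text
time_s: 11.13
ee_pos: [585.2, -52.2, 147.2]
ee_rot: [-179.9, -0.1, 136.2]
force: [-0.4, -0.4, -0.9]
gripper_width: 14.6
gripper_force: 15.0
```

Request:
send_rows --steps '[[[0, 0, 0, 0, 0], [0, 0, 0, 0, 0], [0, 0, 0, 0, 0], [0, 0, 0, 0, 0]]]'

```text
time_s: 11.47
ee_pos: [586.9, -53.0, 149.0]
ee_rot: [180.0, 0.0, 136.2]
force: [-0.3, -0.2, -1.0]
gripper_width: 14.5
gripper_force: 15.0
```

```bash
python3 - <<'E'
from pin import *
s=env.state();print(s["ee_pos"],s["ee_rot"],s["force"]);yw=np.radians(s["ee_rot"][2]);R=np.array([[np.cos(yw),np.sin(yw),0],[np.sin(yw),-np.cos(yw),0],[0,0,-1.]])
g=grab("wrist","wrist7")
for z in (35,38):
    tcp=Q(-55,0,z)-np.array([32.2,-.75,35.2])@R;print(z,((tcp-s["ee_pos"])@R.T/40).round(3))
cv2.imwrite("pics/w7c.png",cv2.resize(g["pixels"][110:270,220:420,::-1],None,fx=4,fy=3.75,interpolation=cv2.INTER_CUBIC))
E
```

```text
[586.94349074 -53.02105374 148.95339126] [1.79966234e+02 4.69171228e-02 1.36200163e+02] [-0.33459439 -0.21271015 -1.04928778]
35 [0.047 0.004 0.061]
38 [ 0.01   0.004 -0.004]
```

View pics/w7c.png

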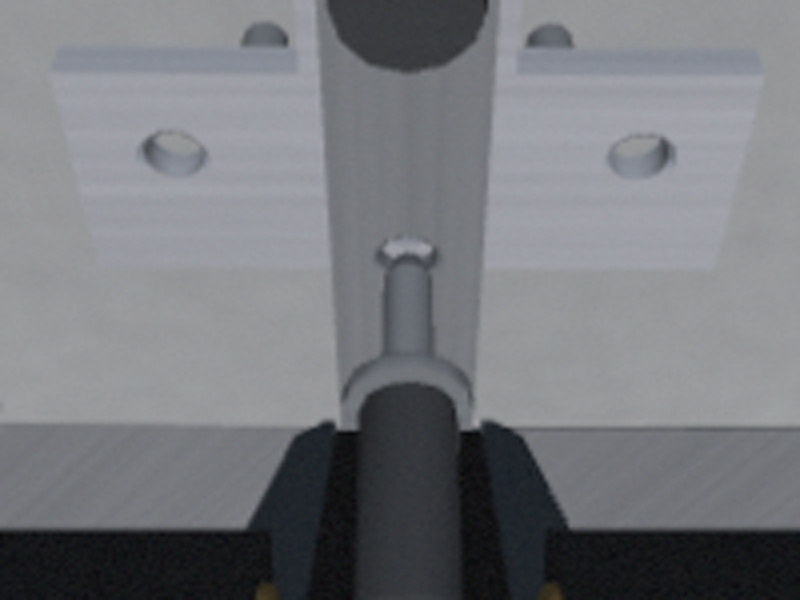

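The tip at (408,258) is now just above the hole at (407,250), so I'll insert along the axis.

Request:
send_rows --steps '[[[0.063, 0, 0.108, 0, 0], [0.063, 0, 0.108, 0, 0], [0.063, 0, 0.108, 0, 0], [0, 0, 0, 0, 0], [0, 0, 0, 0, 0]]]' --squeeze 10

```text
time_s: 11.93
ee_pos: [580.7, -47.5, 134.9]
ee_rot: [-180.0, -0.0, 136.2]
force: [0.4, -0.4, -1.1]
gripper_width: 14.7
gripper_force: 10.0
```

Request:
send_rows --steps '[[[0.05, 0, 0.087, 0, 0], [0.05, 0, 0.087, 0, 0], [0, 0, 0, 0, 0], [0, 0, 0, 0, 0]]]'

```text
time_s: 12.27
ee_pos: [577.9, -44.8, 128.2]
ee_rot: [-180.0, -0.0, 136.2]
force: [0.5, -0.7, -2.3]
gripper_width: 14.7
gripper_force: 10.0
```

```bash
python3 - <<'E'
from pin import *
s,g,T,r=pin("wrist8");yw=np.radians(s["ee_rot"][2]);R=np.array([[np.cos(yw),np.sin(yw),0],[np.sin(yw),-np.cos(yw),0],[0,0,-1.]])
print(s["ee_pos"],s["force"],s["gripper_width"])
for z in (8,5):
    tcp=Q(-55,0,z)-np.array([32.2,-.75,35.2])@R;print(z,((tcp-s["ee_pos"])@R.T/40).round(3))
k=(r[:,0]>=226)&(r[:,0]<=267);print("tilt",np.degrees(np.arctan(np.polyfit(r[k,4],r[k,2],1)[0])))
print("collar widths",[(int(a[0]),int(a[1]),a[2],a[4]) for a in r if 196<=a[0]<=224][::3])
E
```

```text
[577.90351959 -44.79511232 128.23278931] [ 0.50662975 -0.70098805 -2.29878216] 14.746233766051663
8 [0.079 0.012 0.127]
5 [0.117 0.012 0.192]
tilt 31.96733754028425
collar widths [(196, 39, np.float64(27.7), np.float64(13.2)), (199, 38, np.float64(25.0), np.float64(16.2)), (202, 38, np.float64(23.3), np.float64(15.2)), (205, 38, np.float64(24.4), np.float64(5.3)), (208, 38, np.float64(22.9), np.float64(4.0)), (211, 37, np.float64(21.0), np.float64(4.3)), (214, 37, np.float64(19.6), np.float64(2.9)), (217, 36, np.float64(18.5), np.float64(0.9)), (220, 36, np.float64(17.4), np.float64(-1.3)), (223, 40, np.float64(16.0), np.float64(-2.6))]
```

Request:
send_rows --steps '[[[0.05, 0.005, 0.087, 0, 0], [0.03, 0.005, 0.055, 0, 0], [0.02, 0, 0.03, 0, 0], [0, 0, 0, 0, 0], [0, 0, 0, 0, 0]]]'

```text
time_s: 12.73
ee_pos: [575.8, -42.0, 122.2]
ee_rot: [180.0, 0.1, 136.2]
force: [0.3, -1.1, 2.7]
gripper_width: 14.8
gripper_force: 10.0
```

Request:
send_rows --steps '[[[0.012, 0, 0.022, 0, 0], [0.012, 0, 0.022, 0, 0], [0, 0, 0, 0, 0], [0, 0, 0, 0, 0]]]'

```text
time_s: 13.07
ee_pos: [576.0, -41.9, 122.0]
ee_rot: [179.9, 0.2, 136.2]
force: [-0.3, -3.1, 9.9]
gripper_width: 14.4
gripper_force: 10.0
```

```bash
python3 - <<'E'
from pin import *
s,g,T,r=pin("wrist9")
print(s["ee_pos"],s["force"],s["gripper_width"])
print(delta(Q(-55,0,5)-np.array([0,0,0]),0))
k=(r[:,0]>=226)&(r[:,0]<=267);print("tilt",np.degrees(np.arctan(np.polyfit(r[k,4],r[k,2],1)[0])))
cv2.imwrite("pics/w9c.png",cv2.resize(g["pixels"][150:270,260:380,::-1],None,fx=5,fy=5,interpolation=cv2.INTER_CUBIC))
E
```

```text
[576.01892321 -41.92908666 121.95144715] [-0.26489064 -3.08428418  9.88963972] 14.431311026451164
[ 0.838 -0.025  0.915]
tilt 32.56863867171668
```

View pics/w9c.png

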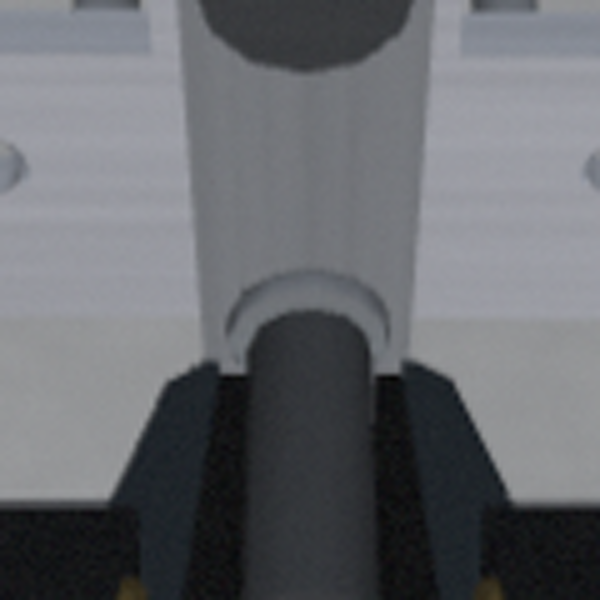

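The collar at (308,300) looks to be on the lever, with 10 N of contact. I'll straighten the 2.5° of excess tilt, then check the collar height from depth.

Request:
send_rows --steps '[[[0.02, 0, 0, 0, 0], [0.02, 0, 0.005, 0, 0], [0, 0, 0, 0, 0], [0, 0, 0, 0, 0], [0, 0, 0, 0, 0]]]'

```text
time_s: 13.53
ee_pos: [575.9, -41.6, 122.0]
ee_rot: [179.9, 0.4, 136.2]
force: [1.3, -3.9, 9.5]
gripper_width: 14.5
gripper_force: 10.0
```

```bash
cat > col.py <<'E'
from pin import *
def col(name):
    s,g,T,r=pin(name);print(s["ee_pos"],s["force"],s["gripper_width"],s["time_s"])
    D=g["depth"];vv,uu=np.mgrid[0:400,0:640];K=g["intrinsics"]
    X=np.stack([(uu-K[0,2])/K[0,0]*D,(vv-K[1,2])/K[1,1]*D,D],-1)
    W=X@g["cam_to_world"][:3,:3].T+g["cam_to_world"][:3,3]-O
    q=np.stack([W@u,W@yq,W@n],-1)
    def st(nm,m):
        h=q[m];print(nm,m.sum(),np.median(h,0).round(2) if m.sum() else "",np.percentile(h[:,2],[10,90]).round(1) if m.sum() else "")
    rad=np.hypot(q[...,0]+55,q[...,1])
    st("lever",(abs(q[...,1])<10)&(q[...,0]>-40)&(q[...,0]<-22)&(D>0))
    st("collar",(rad>8.3)&(rad<9.6)&(q[...,0]>-55)&(D>0)&(q[...,2]<45))
    st("plate",(abs(abs(q[...,1])-25)<4)&(q[...,0]>-55)&(q[...,0]<-45)&(D>0))
    st("handletop",(rad<5)&(D>0)&(q[...,2]>65))
    return r
E
python3 - <<'E'
from col import *
r=col("wrist10")
k=(r[:,0]>=226)&(r[:,0]<=267);print("tilt",np.degrees(np.arctan(np.polyfit(r[k,4],r[k,2],1)[0])))
E
```

```text
[575.91183594 -41.57281284 122.04710601] [ 1.26092827 -3.91310687  9.47161464] 14.484931156892394 13.5333
lever 1376 [-30.71   0.9   35.17] [34.3 92.3]
collar 135 [-49.37  -1.93  36.92] [34.5 38.9]
plate 298 [-49.87  21.21  25.83] [25.2 26.4]
handletop 415 [-51.77   0.34  74.1 ] [66.8 77.2]
tilt 31.479844721264424
```

Request:
send_rows --steps '[[[0, 0, -0.01, 0, 0.5], [0, 0, 0, 0, 0.5], [0, 0, 0, 0, 0.5], [0, 0, 0, 0, 0.5], [0, 0, 0, 0, 0.5]]]'

```text
time_s: 14.0
ee_pos: [573.3, -39.8, 119.6]
ee_rot: [-180.0, -0.1, 136.2]
force: [-0.3, 0.1, 0.4]
gripper_width: 44.3
gripper_force: 0.0
```

Request:
send_rows --steps '[[[0, 0, -0.2, 0, 0.5], [0, 0, -0.5, 0, 0.5], [0, 0, -0.8, 0, 0.5], [-0.3, 0, -0.6, 0, 0.5], [-0.3, 0, 0, 0, 0.5]]]'

```text
time_s: 14.42
ee_pos: [594.1, -56.8, 210.6]
ee_rot: [179.6, 0.5, 136.3]
force: [0.7, -0.9, 0.7]
gripper_width: 45.5
gripper_force: 0.0
```

Request:
send_rows --steps '[[[0, 0, 0, 0, 0.5], [0, 0, 0, 0, 0.5], [0, 0, 0, 0, 0.5], [0, 0, 0, 0, 0.5]]]'

```text
time_s: 14.75
ee_pos: [589.9, -56.2, 202.8]
ee_rot: [-179.9, -0.2, 136.2]
force: [-1.2, -0.5, -0.3]
gripper_width: 45.3
gripper_force: 0.0
```

```bash
python3 - <<'E'
from col import *
r=col("wrist11");g=load("wrist11")
cv2.imwrite("pics/w11c.png",cv2.resize(g["pixels"][60:300,200:440,::-1],None,fx=2.5,fy=2.5,interpolation=cv2.INTER_CUBIC))
E
```

```text
[589.92205223 -56.24679216 202.7898214 ] [-1.18633815 -0.45350232 -0.32232437] 45.28795953961969 14.75
lever 496 [-30.78   0.29  34.86] [34.1 35.6]
collar 67 [-49.3   -2.17  35.62] [34.4 38.7]
plate 270 [-49.51 -21.09  26.28] [ 25.3 145.5]
handletop 133 [-53.27   0.24  76.72] [70.1 77.5]
```

View pics/w11c.png

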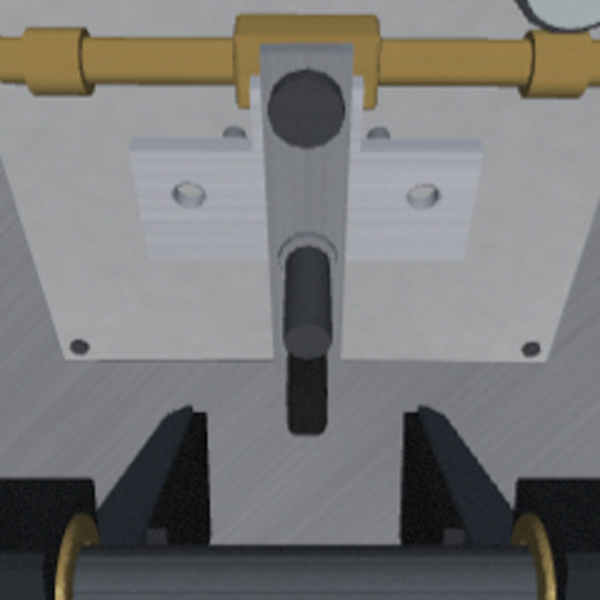

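The final crop shows the lever straight down the slope, with the pin through it and the collar on the lever at (307,250). The fingers are well clear of both. The handle top is 77 mm off the panel, which is the fully seated height.

```bash
python3 -c "
from workcell import env
print(env.job_done())"
```

```text
the job is handed in; nothing more can be done
None
```

The valve lever is at half open, the locking pin is fully home with its collar on the lever, the gripper has let go and is clear, and the job was handed in at about 15 s; the hand-in gave no verdict.

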